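# Rack the hollow punches by size

### The job

Put the four loose steel hollow punches away in the wooden rack, one in each saddle, in order of thickness with the thinnest next to the brass knob and the thickest at the far end. Lay each one squarely across its saddle, centred and resting down in both V-notches, either end forward; leave the glue jar standing where it is.

Things in the scene. Friction and masses are not known exactly. Their poses are not given: they have to be found in the camera images.
- punch_14: The thinnest of four loose steel hollow punches: a bright round bar, 14 mm in diameter, 92 mm long, lying on the table. The last 16 mm at its +x end taper to 11 mm, with a dark tip. Origin on its axis at mid-length (7 mm above the table at the start); x runs along the bar, level; it may have rolled about x, so y and z mean nothing.
- punch_22: The second thinnest of four loose steel hollow punches: a bright round bar, 22 mm in diameter, 100 mm long, lying on the table. The last 16 mm at its +x end taper to 18 mm, with a dark tip. Origin on its axis at mid-length (11 mm above the table at the start); x runs along the bar, level; it may have rolled about x, so y and z mean nothing.
- punch_30: The second thickest of four loose steel hollow punches: a bright round bar, 30 mm in diameter, 108 mm long, lying on the table. The last 16 mm at its +x end taper to 24 mm, with a dark tip. Origin on its axis at mid-length (15 mm above the table at the start); x runs along the bar, level; it may have rolled about x, so y and z mean nothing.
- punch_38: The thickest of four loose steel hollow punches: a bright round bar, 38 mm in diameter, 116 mm long, lying on the table. The last 16 mm at its +x end taper to 30 mm, with a dark tip. Origin on its axis at mid-length (19 mm above the table at the start); x runs along the bar, level; it may have rolled about x, so y and z mean nothing.
- saddle_1: End saddle of a straight row of four alike, fixed, pale wood, 80 mm apart, on a dark board 12 mm thick. Each is two V-notches 14 mm thick, centred at x = +31 and -31 mm, with open space for fingers between; a punch lies across both along x. Origin at the bottom of the V, midway between its two notches; x along the groove, y along the row towards higher numbers, z up.
- saddle_2: Second saddle of the row, beside saddle_1. Each V is 90 degrees, its sides rise 20 mm to an opening 40 mm wide; its bottom is 38 mm above the table, 26 mm above the board. A seated punch of radius r has its axis 1.41 r above the origin. Origin at the bottom of the V, midway between its two notches; x along the groove, y along the row towards higher numbers, z up.
- saddle_3: Third saddle of the row, between saddle_2 and saddle_4, the same as the others. Origin at the bottom of the V, midway between its two notches; x along the groove, y along the row towards higher numbers, z up.
- saddle_4: The other end saddle of the row, beside saddle_3, the same as the others. Origin at the bottom of the V, midway between its two notches; x along the groove, y along the row towards higher numbers, z up.
- knob_post: A small fixed brass post with a rounded knob, 67 mm high, 32 mm thick, on the board at one end of the row, 78 mm beyond the end saddle (saddle_1 or saddle_4: it varies). It marks the end where the thinnest punch belongs; a low pale wood block (14 mm high) lies at the other end. Origin at its foot, on top of the board, z up.
- glue_jar: An amber glass jar with a black lid, 54 mm in diameter and 75 mm high, standing loose on the table among the punches. Not to be handled. Origin at the centre of its underside, z up.
Mind the look-alikes: they are no part of the job. What is shaped like the punch_14 but green is not meant. What is shaped like the punch_22 but blue is not meant.

How it is judged (in metres and radians):
At the end, for the whole second after the job is handed in: Each punch lies in its own saddle, thinnest in the saddle nearest the brass knob and thicker by turns away from it: its centre within 15 mm of the saddle's along the groove and 8 mm along the row, within 4 mm of its seated height, its axis within 0.12 rad of the groove; all slower than 0.02 m/s (((horizontal distance between knob_post and saddle_1 below 0.15 m and (x of punch_14 in the frame of saddle_1 between -0.015 and 0.015 m and y of punch_14 in the frame of saddle_1 between -0.008 and 0.008 m and z of punch_14 in the frame of saddle_1 between 0.0059 and 0.0139 m and angle between the x axis of punch_14 and the x axis of saddle_1, either way round below 0.12 rad) and (x of punch_22 in the frame of saddle_2 between -0.015 and 0.015 m and y of punch_22 in the frame of saddle_2 between -0.008 and 0.008 m and z of punch_22 in the frame of saddle_2 between 0.0116 and 0.0196 m and angle between the x axis of punch_22 and the x axis of saddle_2, either way round below 0.12 rad) and (x of punch_30 in the frame of saddle_3 between -0.015 and 0.015 m and y of punch_30 in the frame of saddle_3 between -0.008 and 0.008 m and z of punch_30 in the frame of saddle_3 between 0.0172 and 0.0252 m and angle between the x axis of punch_30 and the x axis of saddle_3, either way round below 0.12 rad) and (x of punch_38 in the frame of saddle_4 between -0.015 and 0.015 m and y of punch_38 in the frame of saddle_4 between -0.008 and 0.008 m and z of punch_38 in the frame of saddle_4 between 0.0229 and 0.0309 m and angle between the x axis of punch_38 and the x axis of saddle_4, either way round below 0.12 rad)) or (horizontal distance between knob_post and saddle_4 below 0.15 m and (x of punch_14 in the frame of saddle_4 between -0.015 and 0.015 m and y of punch_14 in the frame of saddle_4 between -0.008 and 0.008 m and z of punch_14 in the frame of saddle_4 between 0.0059 and 0.0139 m and angle between the x axis of punch_14 and the x axis of saddle_4, either way round below 0.12 rad) and (x of punch_22 in the frame of saddle_3 between -0.015 and 0.015 m and y of punch_22 in the frame of saddle_3 between -0.008 and 0.008 m and z of punch_22 in the frame of saddle_3 between 0.0116 and 0.0196 m and angle between the x axis of punch_22 and the x axis of saddle_3, either way round below 0.12 rad) and (x of punch_30 in the frame of saddle_2 between -0.015 and 0.015 m and y of punch_30 in the frame of saddle_2 between -0.008 and 0.008 m and z of punch_30 in the frame of saddle_2 between 0.0172 and 0.0252 m and angle between the x axis of punch_30 and the x axis of saddle_2, either way round below 0.12 rad) and (x of punch_38 in the frame of saddle_1 between -0.015 and 0.015 m and y of punch_38 in the frame of saddle_1 between -0.008 and 0.008 m and z of punch_38 in the frame of saddle_1 between 0.0229 and 0.0309 m and angle between the x axis of punch_38 and the x axis of saddle_1, either way round below 0.12 rad))) and linear speed of each of punch_14, punch_22, punch_30, punch_38 below 0.02 m/s); the robot touches nothing.
It fails at once if the glue jar is pushed more than 30 mm or tipped over (distance of glue_jar from where it was at the start of the episode above 0.03 m or angle between glue_jar's own z axis and vertical above 0.4 rad).
It also fails if it takes over 101 s, if anything falls off the work surface, if the arm or the gripper's body presses on something with over 40 N, if the wrist force passes 120 N, or if a joint passes its speed limit or range.

### The arm

A 7-joint arm with a two-finger parallel gripper is mounted at the origin on the work surface. World frame = base frame: x ahead of the robot, y to its left, z up, the work surface at z = 0. Lengths are in m, angles in degrees, forces in N, time in s.
With the tool pointing down it reaches from about 0.425 to 0.925 m from the base axis. Payload 6.8 kg.
Tool frame: the origin (TCP) lies midway between the tips of the shut fingers; the grasp point (between the pads) lies 19 mm behind it; z points along the fingers, y is the line along which they close (so a half turn about z gives the same grasp; the last joint's range is limited). The gripper opens to 88 mm and grips with 3 to 60 N. Pads are 20 mm wide; open, the fingers measure 115 mm over their backs; the gripper's body (75 mm by 178 mm) begins 61 mm behind the grasp point.
Start: joints at [68.119, 27.33, 1.283, 89.118, -0.659, 63.558, -4.761], TCP at [0.183, -0.65, 0.223] pointing down, gripper open.
Joint ranges: [-169.35, 169.35], [-19.33, 120.38], [-80.79, 83.38], [13.8, 139.57], [-78.32, 258.32], [9.67, 109.79], [-169.56, 169.56]. Speed limits (degrees/s): [136.94, 136.94, 180, 180, 180, 180, 180].

### API

Orientations are given as a 3x3 rotation matrix whose columns are the frame's x, y, z axes.
In Python, from station import r gives the robot as it stands. The module is installed in compiled form; this text tells all that it offers.
- The arm moves only by the shell command python3 -m jog, which reads ROWS from standard input. ROWS is a JSON list that holds a single list of rows (three levels of brackets), with 1 to 12 rows, each of 5 numbers: dx, dy, dz in shares of the most that a row can go, 1 being 62.5 mm, then a turn about the tool's z in fractions of the full range, 1 being 180 degrees, then the finger opening in m; each row shifts and turns the commanded pose from where the row before left it, along the tool's axes as they then stand; what a row does not reach is not made up. A row lasts 1/8 s, in which the tool goes at most 0.0625 m and 10.7 degrees, less where a joint would pass 70% of its speed; a pose out of reach is approached as far as the arm can. The fingers move at their own pace and stop on an object; the grip force is fixed at half the most. Time passes only in rows, so rows that do not move let the fingers close. It prints the time, the measured TCP pose, the force, the opening and the grip force at its end. Shift and turn numbers lie between -1 and 1, and a call with a number outside is refused. Input that does not fit is refused with a message, and nothing moves.
- r.read_state(): the state, without advancing time (a new reading comes with each control period).
- r.grab_frame(name): name is "scene" or "top"; returns the picture (400x640x3 uint8, blue, green, red); there is no depth.
- r.camera_info(name): a dict with "mtx" (3x3 intrinsics, pixels), "rvec" (rotation vector, rad) and "tvec" (3), from world to camera coordinates, as OpenCV has them. Camera axes: x right, y down, z forward; pixel columns grow to the right and rows downward; lengths in m; the calibration is good to about 2 mm. A picture is of the moment at which its call begins. camera_info takes no time and is no camera call.
- r.close_job(): hands the job in; it is judged then, once.
Trained networks look in the newest picture that a camera, given by its name, has taken for a name from the list of things; names that differ only in an ending like _2 or _b are one class to them, and where a whole thing is asked for, a point or a joint stands for the part that bears it (a point fixed in the world has none). Each returns a list of dicts, best first, with "score" (0 to 1); they miss things now and then, are a little off and sometimes report something else, mostly with a low value. They report only what shows in the picture. A call takes as long as a camera call. They do not tell look-alikes from the thing itself.
- r.spot_in(camera, target): "location" ([x, y, z] in m, in world coordinates, good to about 4 mm: the middle of the surface that is visible of it).
- r.trace(camera, target): "region" (400x640 bool, what is visible of it).
- r.spot_point(camera, target): "location" ([x, y, z] in m, in world coordinates, good to about 4 mm: a listed point, or the origin of a listed thing).
The state is a dict: "time": time; "qpos": joint angles; "joint_velocities": joint speeds; "effort": joint torques, N m; "eef_pos": TCP position; "orientation": TCP orientation; "wrist_force": force on the tool from outside, world axes, zero at the start; "wrist_torque": the same for the moment, N m; "finger_gap": finger opening in m; "gripper_force": force on a finger pad.
Only numpy, scipy, OpenCV 4.12 (cv2) and the standard library are available. Lean on these libraries where they do the work, as an engineer would, in place of code of your own. Each camera call takes 0.05 s, during which the arm holds its last target. There are 200 camera calls.

## Working session

There is one attempt and no reset: what is moved stays moved. The work goes in short steps, Python scripts to look and compute and a shell command to move; the robot and the scene stay as the last step left them, time stands still between calls to the robot, and variables do not carry over. Pictures are saved under pics/ and viewed, at most 14 in all, crops included, and the job is handed in when it is done.

```bash
mkdir -p pics; python3 - <<'E'
from station import r
import cv2
for n in("scene","top"):
    cv2.imwrite(f"pics/{n}0.png",r.grab_frame(n)); i=r.camera_info(n); print(n,i)
s=r.read_state();print(s["time"],s["eef_pos"],s["orientation"],s["finger_gap"])
for t in["punch_14","punch_22","punch_30","punch_38","saddle_1","knob_post","glue_jar"]:
    print(t,[( [round(float(v),3) for v in d["location"]],round(d["score"],2)) for d in r.spot_point("top",t)])
E
```

```text
scene {'mtx': array([[456.96127458,   0.        , 320.41099708],
       [  0.        , 456.96127458, 201.59548357],
       [  0.        ,   0.        ,   1.        ]]), 'rvec': array([ 0.95816802,  2.62056556, -0.84170114]), 'tvec': array([ 0.40045707, -0.25714193,  1.26053855])}
top {'mtx': array([[410.02747081,   0.        , 326.22253971],
       [  0.        , 410.02747081, 201.72779867],
       [  0.        ,   0.        ,   1.        ]]), 'rvec': array([ 2.13427092, -2.12449693,  0.1910151 ]), 'tvec': array([0.00466092, 0.5446633 , 0.8253219 ])}
0.1 [ 0.1823473  -0.64934278  0.22178418] [[ 9.62745435e-01  2.70408772e-01 -5.68277397e-04]
 [ 2.70409336e-01 -9.62744220e-01  1.53556033e-03]
 [-1.31876798e-04 -1.63202121e-03 -9.99998660e-01]] 0.08768507043615523
punch_14 [([0.417, 0.294, 0.013], 0.97), ([0.562, -0.34, 0.019], 0.93), ([0.419, -0.123, 0.018], 0.78), ([0.441, 0.131, 0.011], 0.64), ([0.528, 0.224, 0.007], 0.54), ([0.566, 0.335, 0.007], 0.52)]
punch_22 [([0.417, 0.294, 0.013], 0.97), ([0.562, -0.34, 0.019], 0.93), ([0.419, -0.123, 0.018], 0.78), ([0.441, 0.131, 0.011], 0.64), ([0.528, 0.224, 0.007], 0.54), ([0.566, 0.335, 0.007], 0.52)]
punch_30 [([0.417, 0.294, 0.013], 0.97), ([0.562, -0.34, 0.019], 0.93), ([0.419, -0.123, 0.018], 0.78), ([0.441, 0.131, 0.011], 0.64), ([0.528, 0.224, 0.007], 0.54), ([0.566, 0.335, 0.007], 0.52)]
punch_38 [([0.417, 0.294, 0.013], 0.97), ([0.562, -0.34, 0.019], 0.93), ([0.419, -0.123, 0.018], 0.78), ([0.441, 0.131, 0.011], 0.64), ([0.528, 0.224, 0.007], 0.54), ([0.566, 0.335, 0.007], 0.52)]
saddle_1 [([0.643, -0.017, 0.039], 0.91), ([0.645, -0.1, 0.036], 0.77), ([0.628, 0.066, 0.043], 0.68), ([0.651, -0.176, 0.039], 0.53), ([0.563, 0.336, 0.008], 0.41)]
knob_post [([0.657, -0.252, 0.012], 0.8), ([0.651, -0.176, 0.041], 0.45)]
glue_jar [([0.441, -0.002, 0.001], 0.62), ([0.564, 0.336, 0.005], 0.17)]
```

View pics/top0.png

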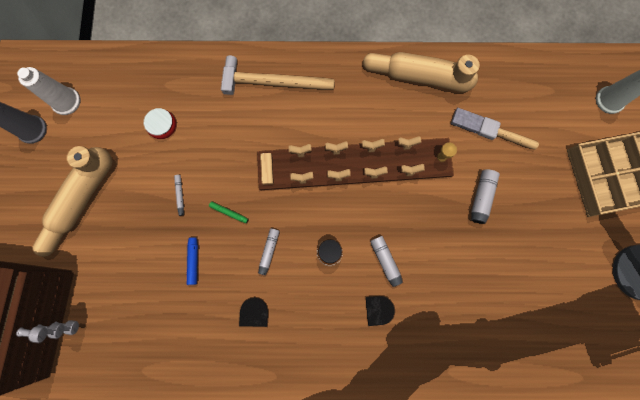

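View pics/scene0.png

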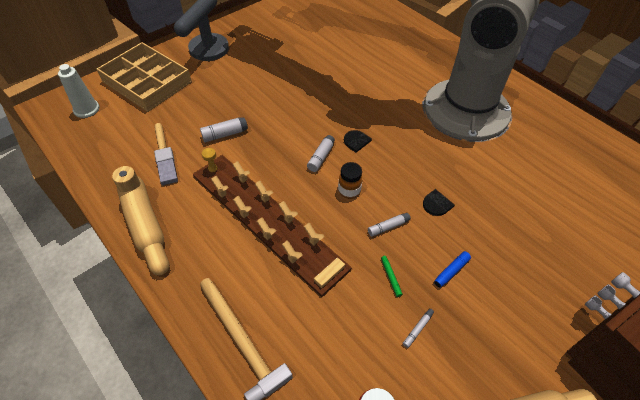

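The knob is at top-view (449,150), right (−y) end. Steel candidates are at (180,195), (269,251), (386,260) and (484,195), in order of increasing thickness: 14, 22, 30, 38. The green bar (228,212) and blue bar (193,260) are look-alikes and not meant. I'll confirm this in one crop and measure.

```bash
cat > h.py <<'E'
from station import r
import numpy as np, cv2
def ray(cam,px,z):
    i=r.camera_info(cam); R=cv2.Rodrigues(i["rvec"])[0]; c=-R.T@i["tvec"]
    p=np.array(px,float).reshape(-1,2); d=np.c_[p,np.ones(len(p))]@np.linalg.inv(i["mtx"]).T@R
    return c+d*((z-c[2])/d[:,2])[:,None]
def proj(cam,P):
    i=r.camera_info(cam); return cv2.projectPoints(np.array(P,float).reshape(-1,3),i["rvec"],i["tvec"],i["mtx"],None)[0][:,0]
def axis(mask,cam,z):
    "centre, direction(deg), length, width of a mask projected on height z"
    c=max(cv2.findContours(mask.astype(np.uint8),cv2.RETR_EXTERNAL,cv2.CHAIN_APPROX_NONE)[0],key=len)
    P=ray(cam,c[:,0,:],z)[:,:2]
    (ce,(w,h),a)=cv2.minAreaRect((P*1000).astype(np.float32))
    if w<h: a+=90; w,h=h,w
    return np.round(ce,1),round((a+90)%180-90,1),round(w),round(h)
E
python3 - <<'E'
from h import *
Z={"14":.007,"22":.011,"30":.015,"38":.019}
px={"14":(180,195),"22":(269,251),"30":(386,260),"38":(484,195)}
r.grab_frame("top");r.grab_frame("scene")
for cam in("top","scene"):
    T=r.trace(cam,"punch_14")
    for k in Z:
        P=ray("top",px[k],Z[k]); u,v=np.round(proj(cam,P)[0]).astype(int)
        for d in T:
            if d["region"][v-2:v+3,u-2:u+3].any(): print(cam,k,round(d["score"],2),axis(d["region"],cam,Z[k]),d["region"].sum())
for cam in("top","scene"):
    for t in("saddle_1","knob_post","glue_jar"):
        print(cam,t,[( [round(float(v),3) for v in d["location"]],round(d["score"],2)) for d in r.spot_point(cam,t)])
f=r.grab_frame("top");cv2.imwrite("pics/crop1.png",cv2.resize(f[120:300,150:510],None,fx=2.2,fy=2.2,interpolation=cv2.INTER_CUBIC))
E
```

```text
top 14 0.62 (array([566.2, 336.5]), 9.0, 93, 19) 317
top 22 0.62 (array([440.8, 132.8]), -15.1, 101, 22) 446
top 30 0.56 (array([ 421.2, -124.1]), 23.4, 109, 31) 700
top 38 0.72 (array([ 565.7, -343.4]), -17.9, 127, 39) 947
scene 14 0.69 (array([566.1, 339.8]), 8.8, 95, 15) 335
scene 22 0.74 (array([440.6, 135.9]), -13.8, 106, 23) 380
scene 30 0.73 (array([ 424.3, -120.6]), 27.0, 123, 33) 450
scene 38 0.87 (array([ 562.2, -339.7]), -17.2, 117, 54) 659
top saddle_1 [([0.651, -0.178, 0.04], 0.9), ([0.629, 0.065, 0.041], 0.88), ([0.647, -0.096, 0.037], 0.73), ([0.639, -0.018, 0.039], 0.68)]
top knob_post [([0.657, -0.252, 0.011], 0.49)]
top glue_jar [([0.44, 0.001, 0.003], 0.72), ([0.443, 0.132, 0.01], 0.55)]
scene saddle_1 [([0.633, -0.015, 0.038], 0.85), ([0.633, 0.061, 0.036], 0.79), ([0.647, -0.092, 0.037], 0.74), ([0.65, -0.177, 0.038], 0.61)]
scene knob_post []
scene glue_jar [([0.44, 0.001, -0.001], 0.63)]
```

View pics/crop1.png

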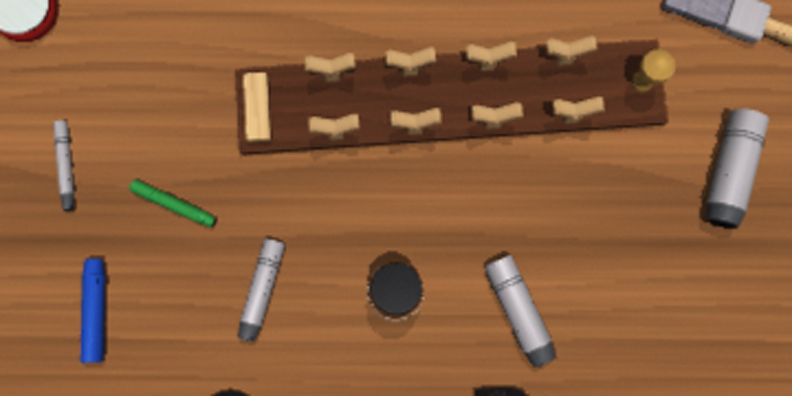

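The crop confirms it: the four bright steel bars with dark tips are the punches, and the green and blue bars are excluded. Next I check the rack fit with an overlay and work out the first move.

```bash
cat >> h.py <<'E'
def go(x,y,yaw,z=None):
    s=r.read_state(); R=s["orientation"]; p=s["eef_pos"]; y0=np.degrees(np.arctan2(R[1,0],R[0,0]))
    t=(y0-yaw+90)%180-90
    a=np.radians(y0-t); d=np.array([x,y])-p[:2]
    ex=np.array([np.cos(a),np.sin(a)]); ey=np.array([ex[1],-ex[0]])
    print("t=%.1f yaw0 %.1f turn %.1f then dx %.4f dy %.4f dz %s | q7 %.0f"%(s["time"],y0,t,d@ex,d@ey,"" if z is None else round(p[2]-z,4),s["qpos"][6]))
E
python3 - <<'E'
from h import *
P=np.array([[.651,-.178],[.629,.065],[.647,-.096],[.639,-.018],[.633,-.015],[.633,.061],[.647,-.092],[.65,-.177],[.643,-.017],[.645,-.1],[.628,.066],[.651,-.176]])
k=np.round((P[:,1]+.178)/.08)-1.5
def f(q):return (P-np.c_[q[0]-np.sin(q[2])*k*.08,q[1]+np.cos(q[2])*k*.08]).ravel()
from scipy.optimize import least_squares
q=least_squares(f,[.64,-.056,.08]).x; print(q,np.degrees(q[2]))
g=np.array([np.cos(q[2]),np.sin(q[2])]);n=np.array([-g[1],g[0]])
np.save("rack.npy",q)
print([np.round(q[:2]+n*.08*j,4) for j in(-1.5,-.5,.5,1.5)])
f=r.grab_frame("top");S=4;c=cv2.resize(f[125:195,252:452],None,fx=S,fy=S,interpolation=cv2.INTER_CUBIC)
for j in(-1.5,-.5,.5,1.5):
  for s in(-.031,.031):
    m=q[:2]+n*.08*j+g*s
    L=[[*(m+n*.02-g*.007),.058],[*(m-g*.007),.038],[*(m-n*.02-g*.007),.058]]
    cv2.polylines(c,[np.round((proj("top",L)-[252,125]+.5)*S).astype(np.int32)],False,(0,255,0),1)
cv2.imwrite("pics/ov.png",c)
go(.565,-.342,-17.5,.005)
E
```

```text
[ 0.64133333 -0.05641667  0.08702518] 4.9861753351835825
[array([ 0.6518, -0.176 ]), array([ 0.6448, -0.0963]), array([ 0.6379, -0.0166]), array([0.6309, 0.0631])]
t=1.1 yaw0 15.7 turn 33.2 then dx 0.2722 dy -0.4087 dz 0.2177 | q7 -5
```

View pics/ov.png

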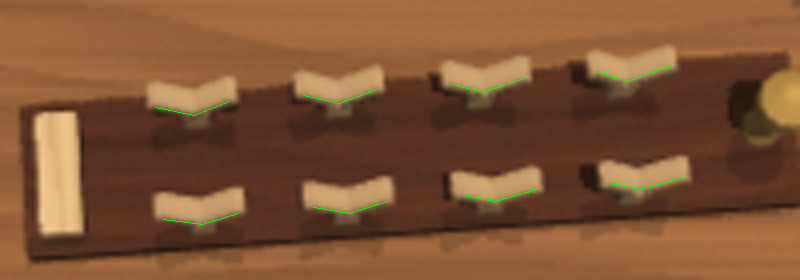

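The overlay lands on the lower edges of all eight notches, so the rack pose is good. Now moving to punch_38.

Units first: shifts go in shares of 62.5 mm and turns go in shares of 180 degrees. So -0.045 m is -0.72, 0.03 m is 0.48, 8.3 degrees / 180 = 0.0461.

```bash
echo '[[[0,0,0,0.0461,0.07],[0,0,0,0.0461,0.07],[0,0,0,0.0461,0.07],[0,0,0,0.0461,0.07],[0.48,-0.72,0,0,0.07],[0.48,-0.72,0,0,0.07],[0.48,-0.72,0,0,0.07],[0.48,-0.72,0,0,0.07],[0.48,-0.72,0,0,0.07],[0.48,-0.72,0,0,0.07],[0.48,-0.72,0,0,0.07],[0.48,-0.72,0.32,0,0.07]]]' | python3 -m jog; echo '[[[0.48,-0.72,0.8,0,0.07],[0,0,0.64,0,0.07],[0,0,0,0,0.07]]]' | python3 -m jog; python3 -c "
from h import *
go(.565,-.342,-17.5,.005)"
```

```text
time: 2.55
eef_pos: [0.5221, -0.3784, 0.2043]
orientation: [[0.954, -0.301, 0.003], [-0.301, -0.954, -0.002], [0.004, 0.001, -1.0]]
wrist_force: [-0.1, 0.1, 0.8]
finger_gap: 0.0697
gripper_force: 0.0
time: 2.92
eef_pos: [0.5535, -0.3484, 0.1171]
orientation: [[0.954, -0.3, -0.006], [-0.3, -0.954, 0.003], [-0.007, -0.001, -1.0]]
wrist_force: [0.0, -0.4, -0.2]
finger_gap: 0.0702
gripper_force: 0.0
t=2.9 yaw0 -17.5 turn 0.0 then dx 0.0090 dy -0.0096 dz 0.1121 | q7 -80
```

```bash
echo '[[[0.144,-0.16,0.48,0,0.07],[0,0,0.56,0,0.07],[0,0,0.56,0,0.07],[0,0,0.192,0,0.07],[0,0,0,0,0.07],[0,0,0,0,0.02],[0,0,0,0,0.02],[0,0,0,0,0.02],[0,0,0,0,0.02],[0,0,0,0,0.02]]]' | python3 -m jog ; python3 -c "
from h import *
go(.565,-.342,-17.5,.005)"
```

```text
time: 4.18
eef_pos: [0.5674, -0.3435, 0.0087]
orientation: [[0.954, -0.301, 0.001], [-0.301, -0.954, -0.0], [0.001, 0.0, -1.0]]
wrist_force: [-0.9, 1.3, 4.2]
finger_gap: 0.0373
gripper_force: 30.0
t=4.2 yaw0 -17.5 turn -0.0 then dx -0.0027 dy -0.0007 dz 0.0037 | q7 -82
```

Scaled: -0.05 m is -0.8, -0.04 m is -0.64, -7.5 degrees / 180 = -0.0417.

```bash
echo '[[[0,0,-0.64,0,0.02],[0,0,-0.8,0,0.02],[0,0,-0.64,0,0.02],[0,0,0,-0.0417,0.02],[0,0,0,-0.0417,0.02],[0,0,0,-0.0417,0.02],[0,0,0,0,0.02]]]' | python3 -m jog ; python3 -c "
from h import *
go(.6309,.0631,5,.056)"
```

```text
time: 5.05
eef_pos: [0.5662, -0.3428, 0.1372]
orientation: [[0.996, 0.086, -0.002], [0.086, -0.996, 0.001], [-0.002, -0.001, -1.0]]
wrist_force: [0.5, -0.3, -4.7]
finger_gap: 0.0373
gripper_force: 30.0
t=5.0 yaw0 4.9 turn -0.1 then dx 0.0998 dy -0.3987 dz 0.0812 | q7 -62
```

```bash
echo '[[[0.16,-0.64,0,0,0.02],[0.16,-0.64,0,0,0.02],[0.16,-0.64,0,0,0.02],[0.16,-0.64,0,0,0.02],[0.16,-0.64,0,0,0.02],[0.16,-0.64,0,0,0.02],[0.16,-0.64,0,0,0.02],[0.16,-0.64,0,0,0.02],[0.16,-0.64,0,0,0.02],[0.16,-0.64,0,0,0.02],[0,0,0,0,0.02],[0,0,0,0,0.02]]]' | python3 -m jog ; python3 -c "
from h import *
go(.6309,.0631,5,.056)
r.grab_frame('scene')
cv2.imwrite('pics/a.png',cv2.resize(r.grab_frame('scene')[100:340,180:500],None,fx=2,fy=2))"
```

```text
time: 6.55
eef_pos: [0.6315, 0.0634, 0.1376]
orientation: [[0.996, 0.085, -0.001], [0.085, -0.996, -0.001], [-0.001, 0.001, -1.0]]
wrist_force: [-0.1, -0.5, -3.6]
finger_gap: 0.0373
gripper_force: 30.0
t=6.5 yaw0 4.9 turn -0.1 then dx -0.0006 dy 0.0002 dz 0.0816 | q7 -101
```

View pics/a.png

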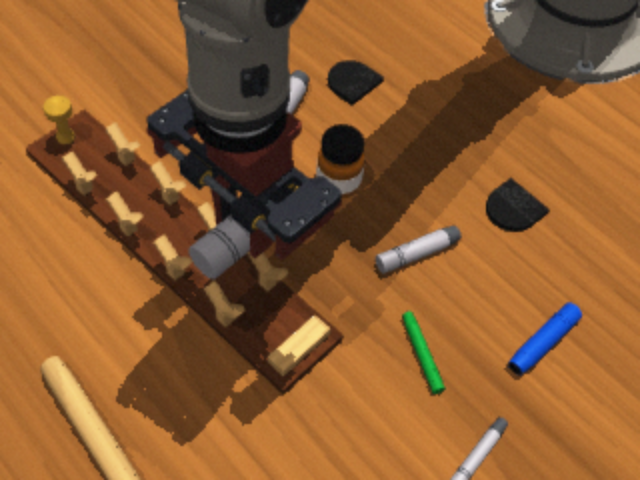

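Held punch (crop ~(220,245)) hovers above the end saddle by the pale block and is aligned with it. Lowering.

Scaled: 0.03 m is 0.48, 0.015 m is 0.24.

```bash
echo '[[[0,0,0.48,0,0.02],[0,0,0.48,0,0.02],[0,0,0.24,0,0.02],[0,0,0.064,0,0.02],[0,0,0.032,0,0.02],[0,0,0,0,0.02],[0,0,0,0,0.02]]]' | python3 -m jog
```

```text
time: 7.52
eef_pos: [0.6325, 0.0641, 0.0581]
orientation: [[0.996, 0.087, 0.001], [0.087, -0.996, 0.0], [0.001, -0.0, -1.0]]
wrist_force: [0.6, 0.1, -4.0]
finger_gap: 0.0373
gripper_force: 30.0
```

Scaled: 0.002 m is 0.032, 0.0015 m is 0.024.

```bash
echo '[[[0,0,0.032,0,0.02],[0,0,0.024,0,0.02],[0,0,0,0,0.02],[0,0,0,0,0.02]]]' | python3 -m jog;  echo '[[[0,0,0,0,0.055],[0,0,0,0,0.055],[0,0,0,0,0.055],[0,0,-0.48,0,0.055],[0,0,-0.64,0,0.055],[0,0,-0.8,0,0.055],[0,0,0,0,0.055]]]' | python3 -m jog; python3 -c "
from h import *
go(.4408,.1345,-14.5,.004)"
```

```text
time: 8.02
eef_pos: [0.6326, 0.0635, 0.0549]
orientation: [[0.996, 0.086, 0.001], [0.086, -0.996, -0.0], [0.001, 0.0, -1.0]]
wrist_force: [-2.5, -2.0, 5.4]
finger_gap: 0.0375
gripper_force: 30.0
time: 8.9
eef_pos: [0.6348, 0.0646, 0.1783]
orientation: [[0.996, 0.087, 0.008], [0.087, -0.996, 0.001], [0.008, -0.001, -1.0]]
wrist_force: [-0.3, 0.8, 0.3]
finger_gap: 0.0551
gripper_force: 0.0
t=8.9 yaw0 5.0 turn 19.5 then dx -0.2054 dy -0.0191 dz 0.1743 | q7 -101
```

Scaled: -0.041 m is -0.656, 0.04 m is 0.64, 9.75 degrees / 180 = 0.0542.

```bash
echo '[[[0,0,0,0.0542,0.05],[0,0,0,0.0542,0.05],[-0.656,-0.064,0,0,0.05],[-0.656,-0.064,0,0,0.05],[-0.656,-0.064,0,0,0.05],[-0.656,-0.064,0.48,0,0.05],[-0.656,-0.048,0.64,0,0.05],[0,0,0,0,0.05],[0,0,0,0,0.05]]]' | python3 -m jog; python3 -c "
from h import *
go(.4408,.1345,-14.5,.004)"
```

```text
time: 10.02
eef_pos: [0.4388, 0.1337, 0.1037]
orientation: [[0.968, -0.251, 0.0], [-0.251, -0.968, -0.0], [0.0, -0.0, -1.0]]
wrist_force: [1.3, -0.3, 0.3]
finger_gap: 0.0497
gripper_force: 0.0
t=10.0 yaw0 -14.5 turn -0.0 then dx 0.0017 dy -0.0012 dz 0.0997 | q7 -133
```

Scaled: 0.03 m is 0.48, 0.009 m is 0.144.

```bash
echo '[[[0.032,-0.016,0.48,0,0.05],[0,0,0.48,0,0.05],[0,0,0.48,0,0.05],[0,0,0.144,0,0.05],[0,0,0,0,0.05],[0,0,0,0,0.01],[0,0,0,0,0.01],[0,0,0,0,0.01],[0,0,0,0,0.01],[0,0,0,0,0.01]]]' | python3 -m jog; echo '[[[0,0,-0.64,0,0.01],[0,0,-0.8,0,0.01],[0,0,-0.64,0,0.01],[0,0,0,-0.0542,0.01],[0,0,0,-0.0542,0.01],[0,0,0,0,0.01]]]' | python3 -m jog; python3 -c "
from h import *
go(.6448,-.0963,5,.05)"
```

```text
time: 11.28
eef_pos: [0.4407, 0.1342, 0.0052]
orientation: [[0.968, -0.251, 0.001], [-0.251, -0.968, 0.0], [0.001, -0.0, -1.0]]
wrist_force: [0.4, -0.8, 6.4]
finger_gap: 0.0211
gripper_force: 30.0
time: 12.02
eef_pos: [0.4401, 0.134, 0.1346]
orientation: [[0.996, 0.085, -0.001], [0.085, -0.996, -0.0], [-0.001, 0.0, -1.0]]
wrist_force: [-0.1, 0.1, -1.8]
finger_gap: 0.0212
gripper_force: 30.0
t=12.0 yaw0 4.9 turn -0.1 then dx 0.1839 dy 0.2473 dz 0.0846 | q7 -114
```

Scaled: 0.036 m is 0.576, 0.035 m is 0.56.

```bash
echo '[[[0.416,0.56,0,0,0.01],[0.416,0.56,0,0,0.01],[0.416,0.56,0,0,0.01],[0.416,0.56,0,0,0.01],[0.416,0.56,0,0,0.01],[0.416,0.576,0,0,0.01],[0.448,0.576,0,0,0.01],[0,0,0,0,0.01],[0,0,0,0,0.01]]]' | python3 -m jog; python3 -c "
from h import *
go(.6448,-.0963,5,.0477)"
```

```text
time: 13.15
eef_pos: [0.6444, -0.095, 0.1339]
orientation: [[0.996, 0.085, -0.002], [0.085, -0.996, 0.001], [-0.002, -0.001, -1.0]]
wrist_force: [-0.7, -0.7, -1.0]
finger_gap: 0.0212
gripper_force: 30.0
t=13.2 yaw0 4.9 turn -0.1 then dx 0.0003 dy 0.0013 dz 0.0862 | q7 -85
```

Scaled: 0.03 m is 0.48, 0.018 m is 0.288.

```bash
echo '[[[0,0.016,0.48,0,0.01],[0,0,0.48,0,0.01],[0,0,0.288,0,0.01],[0,0,0.08,0,0.01],[0,0,0.032,0,0.01],[0,0,0.016,0,0.01],[0,0,0,0,0.01],[0,0,0,0,0.01]]]' | python3 -m jog
```

```text
time: 14.15
eef_pos: [0.6456, -0.0969, 0.0492]
orientation: [[0.996, 0.087, 0.001], [0.087, -0.996, -0.0], [0.001, 0.0, -1.0]]
wrist_force: [-0.8, 0.5, -0.6]
finger_gap: 0.0211
gripper_force: 30.0
```

Scaled: 0.0015 m is 0.024, 0.001 m is 0.016.

```bash
echo '[[[0,0,0.024,0,0.01],[0,0,0.016,0,0.01],[0,0,0,0,0.01],[0,0,0,0,0.01]]]' | python3 -m jog;  echo '[[[0,0,0,0,0.045],[0,0,0,0,0.045],[0,0,0,0,0.045],[0,0,-0.48,0,0.045],[0,0,-0.64,0,0.045],[0,0,-0.8,0,0.055],[0,0,0,0,0.06]]]' | python3 -m jog; python3 -c "
from h import *
go(.422,-.123,24.5,.005)"
```

```text
time: 14.65
eef_pos: [0.6458, -0.0965, 0.0479]
orientation: [[0.996, 0.087, 0.001], [0.087, -0.996, 0.0], [0.001, -0.0, -1.0]]
wrist_force: [-3.5, 1.2, 10.3]
finger_gap: 0.0212
gripper_force: 30.0
time: 15.52
eef_pos: [0.6482, -0.0972, 0.1708]
orientation: [[0.996, 0.087, 0.008], [0.087, -0.996, -0.001], [0.008, 0.001, -1.0]]
wrist_force: [-0.2, 0.0, -1.1]
finger_gap: 0.0589
gripper_force: 0.0
t=15.5 yaw0 5.0 turn -19.5 then dx -0.2166 dy -0.0703 dz 0.1658 | q7 -85
```

Scaled: -0.036 m is -0.576, 0.03 m is 0.48, -9.75 degrees / 180 = -0.0542.

```bash
echo '[[[0,0,0,-0.0542,0.065],[0,0,0,-0.0542,0.065],[-0.576,-0.192,0,0,0.065],[-0.576,-0.192,0,0,0.065],[-0.576,-0.192,0,0,0.065],[-0.576,-0.192,0,0,0.065],[-0.576,-0.192,0.48,0,0.065],[-0.576,-0.16,0.48,0,0.065],[0,0,0,0,0.065],[0,0,0,0,0.065]]]' | python3 -m jog; python3 -c "
from h import *
go(.422,-.123,24.5,.006)"
```

```text
time: 16.77
eef_pos: [0.4204, -0.1226, 0.1062]
orientation: [[0.91, 0.415, 0.001], [0.415, -0.91, 0.0], [0.001, 0.0, -1.0]]
wrist_force: [-0.2, -0.6, -0.1]
finger_gap: 0.0648
gripper_force: 0.0
t=16.8 yaw0 24.5 turn -0.0 then dx 0.0013 dy 0.0010 dz 0.1002 | q7 -62
```

Scaled: 0.03 m is 0.48, 0.009 m is 0.144.

```bash
echo '[[[0.016,0.016,0.48,0,0.065],[0,0,0.48,0,0.065],[0,0,0.48,0,0.065],[0,0,0.144,0,0.065],[0,0,0,0,0.065],[0,0,0,0,0.01],[0,0,0,0,0.01],[0,0,0,0,0.01],[0,0,0,0,0.01],[0,0,0,0,0.01]]]' | python3 -m jog; echo '[[[0,0,-0.64,0,0.01],[0,0,-0.8,0,0.01],[0,0,-0.64,0,0.01],[0,0,0,0.0542,0.01],[0,0,0,0.0542,0.01],[0,0,0,0,0.01]]]' | python3 -m jog; python3 -c "
from h import *
go(.6379,-.0166,5,.05)"
```

```text
time: 18.02
eef_pos: [0.4213, -0.1234, 0.0075]
orientation: [[0.91, 0.414, 0.001], [0.414, -0.91, -0.0], [0.0, 0.0, -1.0]]
wrist_force: [-0.9, -0.3, 3.9]
finger_gap: 0.029
gripper_force: 30.0
time: 18.77
eef_pos: [0.4204, -0.123, 0.1369]
orientation: [[0.996, 0.089, -0.001], [0.089, -0.996, 0.0], [-0.001, -0.0, -1.0]]
wrist_force: [-0.1, 0.7, -2.9]
finger_gap: 0.0293
gripper_force: 30.0
t=18.8 yaw0 5.1 turn 0.1 then dx 0.2260 dy -0.0871 dz 0.0869 | q7 -80
```

Scaled: 0.038 m is 0.608, 0.037 m is 0.592.

```bash
echo '[[[0.608,-0.232,0,0,0.01],[0.608,-0.232,0,0,0.01],[0.608,-0.232,0,0,0.01],[0.608,-0.232,0,0,0.01],[0.592,-0.232,0,0,0.01],[0.592,-0.232,0,0,0.01],[0,0,0,0,0.01],[0,0,0.48,0,0.01],[0,0,0.48,0,0.01],[0,0,0.24,0,0.01],[0,0,0,0,0.01],[0,0,0,0,0.01]]]' | python3 -m jog; python3 -c "
from h import *
go(.6379,-.0166,5,.0517)"
```

```text
time: 20.27
eef_pos: [0.6393, -0.017, 0.0633]
orientation: [[0.996, 0.087, 0.002], [0.087, -0.996, 0.0], [0.002, 0.0, -1.0]]
wrist_force: [0.4, -0.4, -3.4]
finger_gap: 0.0295
gripper_force: 30.0
t=20.3 yaw0 5.0 turn 0.0 then dx -0.0014 dy -0.0005 dz 0.0116 | q7 -95
```

Scaled: 0.006 m is 0.096, 0.003 m is 0.048.

```bash
echo '[[[0,0,0.096,0,0.01],[0,0,0.048,0,0.01],[0,0,0.032,0,0.01],[0,0,0,0,0.01],[0,0,0,0,0.01]]]' | python3 -m jog;  echo '[[[0,0,0,0,0.05],[0,0,0,0,0.05],[0,0,0,0,0.05],[0,0,-0.48,0,0.05],[0,0,-0.64,0,0.05],[0,0,-0.8,0,0.05],[0,0,0,0,0.05]]]' | python3 -m jog; python3 -c "
from h import *
go(.566,.338,8.5,.004)"
```

```text
time: 20.9
eef_pos: [0.6387, -0.0168, 0.0519]
orientation: [[0.996, 0.087, 0.0], [0.087, -0.996, -0.0], [0.0, 0.0, -1.0]]
wrist_force: [-3.7, 0.3, 6.1]
finger_gap: 0.0292
gripper_force: 30.0
time: 21.78
eef_pos: [0.6416, -0.0167, 0.1758]
orientation: [[0.996, 0.087, 0.008], [0.087, -0.996, 0.0], [0.008, 0.0, -1.0]]
wrist_force: [-0.5, 0.6, -0.7]
finger_gap: 0.0498
gripper_force: 0.0
t=21.8 yaw0 5.0 turn -3.5 then dx -0.0224 dy -0.3620 dz 0.1718 | q7 -94
```

Scaled: -0.045 m is -0.72, -0.003 m is -0.048, -3.5 degrees / 180 = -0.0194.

```bash
echo '[[[0,0,0,-0.0194,0.045],[-0.048,-0.72,0,0,0.045],[-0.048,-0.72,0,0,0.045],[-0.048,-0.72,0,0,0.045],[-0.048,-0.72,0,0,0.045],[-0.048,-0.72,0,0,0.045],[-0.048,-0.72,0,0,0.045],[-0.048,-0.72,0.48,0,0.045],[-0.048,-0.72,0.64,0,0.045],[0,0,0,0,0.045],[0,0,0,0,0.045]]]' | python3 -m jog; python3 -c "
from h import *
go(.566,.338,8.5,.004)"
```

```text
time: 23.15
eef_pos: [0.5617, 0.3349, 0.1004]
orientation: [[0.989, 0.148, -0.001], [0.148, -0.989, -0.001], [-0.001, 0.001, -1.0]]
wrist_force: [0.4, -1.4, -1.2]
finger_gap: 0.0448
gripper_force: 0.0
t=23.1 yaw0 8.5 turn -0.0 then dx 0.0047 dy -0.0025 dz 0.0964 | q7 -126
```

Scaled: 0.03 m is 0.48, 0.026 m is 0.416.

```bash
echo '[[[0.08,-0.04,0.48,0,0.045],[0,0,0.48,0,0.045],[0,0,0.416,0,0.045],[0,0,0.128,0,0.045],[0,0,0.016,0,0.045],[0,0,0,0,0.045],[0,0,0,0,0.005],[0,0,0,0,0.005],[0,0,0,0,0.005],[0,0,0,0,0.005],[0,0,0,0,0.005]]]' | python3 -m jog; echo '[[[0,0,-0.64,0,0.005],[0,0,-0.8,0,0.005],[0,0,-0.64,0,0.005],[0,0,0,0.0194,0.005],[0,0,0,0,0.005]]]' | python3 -m jog; python3 -c "
from h import *
go(.6518,-.176,5,.05)"
```

```text
time: 24.52
eef_pos: [0.5664, 0.3389, 0.0063]
orientation: [[0.989, 0.148, 0.0], [0.148, -0.989, -0.0], [0.0, 0.0, -1.0]]
wrist_force: [-0.6, -0.9, 0.8]
finger_gap: 0.0132
gripper_force: 30.0
time: 25.15
eef_pos: [0.5662, 0.3388, 0.1364]
orientation: [[0.996, 0.087, 0.0], [0.087, -0.996, -0.0], [0.0, 0.0, -1.0]]
wrist_force: [0.7, -0.4, -0.7]
finger_gap: 0.0134
gripper_force: 30.0
t=25.1 yaw0 5.0 turn 0.0 then dx 0.0404 dy 0.5203 dz 0.0864 | q7 -128
```

Scaled: 0.047 m is 0.752, 0.004 m is 0.064.

```bash
echo '[[[0.064,0.752,0,0,0.005],[0.064,0.752,0,0,0.005],[0.064,0.752,0,0,0.005],[0.064,0.752,0,0,0.005],[0.064,0.752,0,0,0.005],[0.064,0.752,0,0,0.005],[0.064,0.752,0,0,0.005],[0.048,0.752,0,0,0.005],[0.048,0.752,0,0,0.005],[0.048,0.752,0,0,0.005],[0.048,0.752,0,0,0.005],[0,0,0,0,0.005]]]' | python3 -m jog;  python3 -c "
from h import *
go(.6518,-.176,5,.0472); r.grab_frame('scene')
cv2.imwrite('pics/b.png',cv2.resize(r.grab_frame('scene')[100:300,160:400],None,fx=3,fy=3))"
```

```text
time: 26.65
eef_pos: [0.6498, -0.1789, 0.1348]
orientation: [[0.997, 0.081, -0.002], [0.081, -0.997, -0.003], [-0.002, 0.002, -1.0]]
wrist_force: [0.6, 0.2, -0.0]
finger_gap: 0.0131
gripper_force: 30.0
t=26.6 yaw0 4.6 turn -0.4 then dx 0.0022 dy -0.0027 dz 0.0876 | q7 -80
```

View pics/b.png

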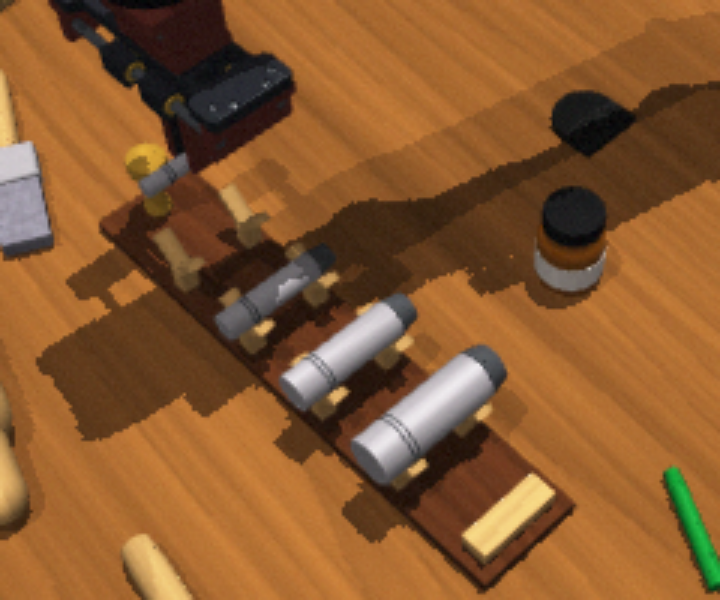

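The three placed punches are well seated at crop (275,290), (350,350) and (430,415). Punch_14 is held level over the knob-end saddle (165,175). Lowering.

Scaled: 0.03 m is 0.48, 0.015 m is 0.24.

```bash
echo '[[[0,0,0,0,0.005],[0,0,0,0,0.005],[0,0,0.48,0,0.005],[0,0,0.48,0,0.005],[0,0,0.24,0,0.005],[0,0,0,0,0.005],[0,0,0,0,0.005]]]' | python3 -m jog; python3 -c "
from h import *
go(.6518,-.176,5,.0472)"
```

```text
time: 27.62
eef_pos: [0.6521, -0.1727, 0.0624]
orientation: [[0.996, 0.087, 0.002], [0.087, -0.996, -0.0], [0.002, 0.0, -1.0]]
wrist_force: [-0.4, -0.3, -0.4]
finger_gap: 0.013
gripper_force: 30.0
t=27.6 yaw0 5.0 turn -0.0 then dx -0.0005 dy 0.0033 dz 0.0152 | q7 -81
```

Scaled: 0.006 m is 0.096, 0.0033 m is 0.0528.

```bash
echo '[[[0,0.0528,0.048,0,0.005],[0,0,0.096,0,0.005],[0,0,0.048,0,0.005],[0,0,0.024,0,0.005],[0,0,0,0,0.005],[0,0,0,0,0.005]]]' | python3 -m jog
```

```text
time: 28.38
eef_pos: [0.6515, -0.176, 0.0478]
orientation: [[0.996, 0.087, 0.0], [0.087, -0.996, -0.0], [0.0, 0.0, -1.0]]
wrist_force: [0.2, -0.3, -0.8]
finger_gap: 0.013
gripper_force: 30.0
```

Scaled: 0.001 m is 0.016.

```bash
echo '[[[0,0,0.016,0,0.005],[0,0,0.016,0,0.005],[0,0,0,0,0.005],[0,0,0,0,0.005]]]' | python3 -m jog; echo '[[[0,0,0,0,0.035],[0,0,0,0,0.035],[0,0,0,0,0.035],[0,0,-0.48,0,0.035],[0,0,-0.64,0,0.035],[0,0,-0.8,0,0.035],[0,0.8,-0.48,0,0.035],[0,0.8,0,0,0.035],[0,0.8,0,0,0.035],[0,0.8,0,0,0.035],[0,0,0,0,0.035],[0,0,0,0,0.035]]]' | python3 -m jog; python3 - <<'E'
from h import *
q=np.load("rack.npy");g=np.array([np.cos(q[2]),np.sin(q[2])]);n=np.array([-g[1],g[0]])
f=r.grab_frame("top");T=r.trace("top","punch_14")
for R,j in((7,-1.5),(11,-.5),(15,.5),(19,1.5)):
    z=.038+1.414e-3*R;m=q[:2]+n*.08*j;u,v=np.round(proj("top",[*m,z])[0]).astype(int)
    for d in T:
        if d["region"][v,u]:
            a=axis(d["region"],"top",z);e=np.array(a[0])/1000-m;print(R,a,"along %.4f row %.4f"%(e@g,e@n))
cv2.imwrite("pics/c.png",cv2.resize(f[120:270,250:460],None,fx=3.5,fy=3.5,interpolation=cv2.INTER_CUBIC))
E
```

```text
time: 28.88
eef_pos: [0.6518, -0.1762, 0.0471]
orientation: [[0.996, 0.086, 0.001], [0.086, -0.996, -0.0], [0.001, 0.0, -1.0]]
wrist_force: [-2.3, 0.3, 8.7]
finger_gap: 0.0132
gripper_force: 30.0
time: 30.38
eef_pos: [0.6689, -0.3743, 0.1951]
orientation: [[0.996, 0.087, -0.0], [0.087, -0.996, 0.001], [-0.0, -0.001, -1.0]]
wrist_force: [0.1, 0.3, -0.4]
finger_gap: 0.0352
gripper_force: 0.0
7 (array([ 651.8, -176. ]), 5.0, 95, 17) along 0.0000 row -0.0000
11 (array([647.5, -97.1]), 2.1, 104, 26) along 0.0026 row -0.0011
15 (array([640.9, -16.6]), 2.0, 116, 31) along 0.0030 row -0.0003
19 (array([630.2,  63.9]), 3.2, 128, 40) along -0.0006 row 0.0008
```

View pics/c.png

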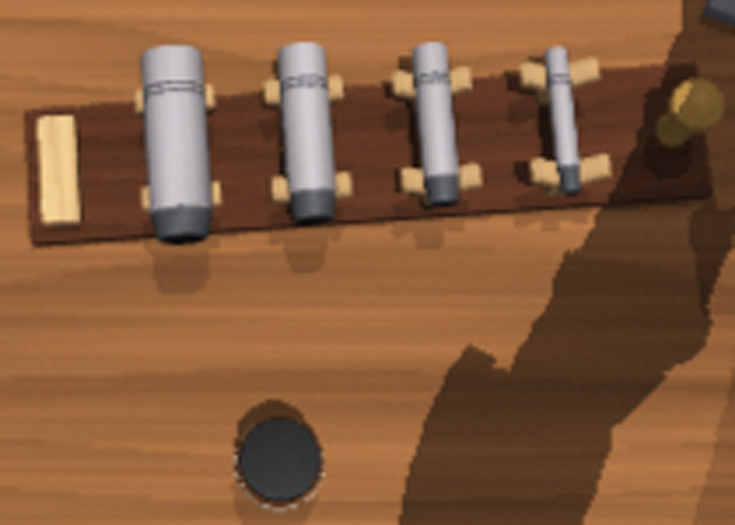

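All four punches lie centred in their saddles, thickest at crop (178,140) to thinnest at (562,120) beside the knob (695,105). The jar (278,455) is unmoved. Handing in.

```bash
python3 -c "
from station import r
print(r.close_job())"
```

```text
the job is handed in; nothing more can be done
None
```

All four punches are in the rack in order, thinnest beside the brass knob, each measured within about 3 mm of its saddle's centre; the glue jar was not touched and the job was handed in at about 30 s (no verdict was returned).

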